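# Load the ball tray and hold it over the light base

### The arm

A 7-joint arm with a two-finger parallel gripper is mounted at the origin on the work surface. World frame = base frame: x ahead of the robot, y to its left, z up, the work surface at z = 0. Lengths are in m, angles in degrees, forces in N, time in s.
With the tool pointing down it reaches from about 0.4 to 0.875 m from the base axis. Payload 6.5 kg.
Tool frame: the origin (TCP) lies at the very end of the fingers, on their centre line; the grasp point (between the pads) lies 19 mm behind it (bot.hold_point_z is the distance from the TCP to the grasp point, in m); x points along the fingers, z is the direction in which the jaws open and shut, and the axes are right-handed (so a half turn about x gives the same grasp; the last joint's range is limited). The gripper opens to 88 mm and grips with 3 to 60 N. Pads are 18 mm wide; open, the fingers measure 123 mm over their backs; the gripper's body (75 mm by 187 mm) begins 45 mm behind the grasp point.
Start: joints at [-70.256, 30.733, -0.252, 88.115, 0.149, 61.152, -4.079], TCP at [0.26, 0.596, 0.239] pointing down, gripper open.
Joint ranges: [-154.64, 154.64], [-21.42, 123.67], [-72.66, 72.17], [13.99, 137.28], [-74.86, 254.86], [10.95, 109.41], [-158.01, 158.01]. Speed limits (degrees/s): [136.94, 136.94, 180, 180, 180, 180, 180].

### API

Orientations are given as a 3x3 rotation matrix whose columns are the frame's x, y, z axes.
In Python, from station import bot gives the robot as it stands. The module is installed in compiled form; this text tells all that it offers.
- The arm moves only by the tool move_arm, never from a script. Its argument "motion" is one flat list of numbers, 5 for each row, row after row: the opening, from 0 (shut) to 1 (fully open), then the shift along the world's x, y, z in mm, then the turn about the world's z in degrees. In form: [jaw, x, y, z, turn, jaw, x, y, z, turn, ...]. A call has 1 to 12 rows; each row is the pose to reach, as a shift and turn from the pose measured when the call began; what a row does not reach only later rows make up. A row lasts 1/8 s, in which the tool goes at most 62.5 mm and 10.7 degrees, less where a joint would pass 70% of its speed; a pose out of reach is approached as far as the arm can. A call with a gripper value outside its range is refused whole. The fingers move at their own pace and stop on an object; "squeeze" is the grip in N (left out, the last holds). Time passes only in rows, so rows that repeat a pose let the fingers close. It gives the time, the measured TCP pose, the force and the opening at its end, in the units of the state.
- bot.sense(): the state, without advancing time (a new reading comes with each control period).
- bot.get_image(name): name is "scene" or "side" or "wrist"; returns the picture (420x560x3 uint8, blue, green, red); there is no depth.
- bot.camera_info(name): a dict with "vfov" (degrees; the focal length in pixels is half the picture's height over the tangent of half this angle, whatever the lens; pixels are square), "cx", "cy" (the principal point, pixels), "pose" (4x4, takes a point from camera to world coordinates); the wrist camera has in their place "hand_eye" (4x4, takes a point from camera to tool coordinates, whose origin is the TCP and whose axes are the tool frame's). Camera axes: x right, y up, looking along -z (the intrinsics and any distortion apply to the point x, -y, -z); pixel columns grow to the right and rows downward; lengths in m; the calibration is good to about 2 mm. A picture is of the moment at which its call begins: read the wrist's pose just before it. camera_info takes no time and is no camera call.
- bot.job_done(): hands the job in, once; it reports no verdict.
Trained networks look in the newest picture that a camera, given by its name, has taken for a name from the list of things; names that differ only in an ending like _2 or _b are one class to them, and where a whole thing is asked for, a point or a joint stands for the part that bears it (a point fixed in the world has none). Each returns a list of dicts, best first, with "conf" (0 to 1); they miss things now and then, are a little off and sometimes report something else, mostly with a low value. They report only what shows in the picture. A call takes as long as a camera call.
- bot.search_frame(camera, name): "xyz" ([x, y, z] in m, in the coordinates of the camera as it stood for that picture, good to about 4 mm: the middle of the surface that is visible of it).
- bot.mark_of(camera, name): "xyz" ([x, y, z] in m, in the coordinates of the camera as it stood for that picture, good to about 4 mm: a listed point, or the origin of a listed thing).
The state is a dict: "t": time; "qpos": joint angles; "qvel": joint speeds; "effort": joint torques, N m; "tcp_pos": TCP position; "orientation": TCP orientation; "ft_force": force on the tool from outside, world axes, zero at the start; "moment": the same for the moment, N m; "grip_width": finger opening in m.
Only numpy, scipy, OpenCV 4.12 (cv2) and the standard library are available. Lean on these libraries where they do the work, as an engineer would, in place of code of your own. Each camera call takes 0.05 s, during which the arm holds its last target. There are 200 camera calls.

### The job

Set the two loose steel balls from the stand, one by one, into the two empty pockets of the blue tray while it stands on the bench, leaving the red ball on the stand. Then lift the tray by its post, keep it level so that no ball rolls out of its pocket, and carry it over the round white light disc. Finish while holding it there, still and level, centred about 80 mm above the disc and resting on nothing; leave the other things on the bench where they are.

Things in the scene. Friction and masses are not known exactly. Their poses are not given: they have to be found in the camera images.
- ball_a_center (a point): polished steel ball on one of the three posts of the stand, 25 mm diameter, 64 g; this point is its centre, 9.6 mm above the rim of the post or pocket it sits on
- ball_b_center (a point): a second, identical steel ball on another post of the stand, 25 mm diameter, 64 g; this point is its centre, 9.6 mm above the rim of the post or pocket it sits on
- ball_c_center (a point): third steel ball, already sitting loose in pocket0 of the tray, 25 mm diameter, 64 g; this point is its centre, 9.6 mm above the rim of the post or pocket it sits on
- ball_red_center (a point): red ball on the remaining post of the stand, to be left there; 25 mm diameter, 64 g; this point is its centre, 9.6 mm above the rim of the post or pocket it sits on
- stand_mid (a point): dark base bar 190 x 50 x 10 mm, fixed, with three aluminium posts 21 mm in diameter, 60 mm apart along the stand's own x axis; the posts' cupped tops (16 mm bore) are 45 mm above the bench. This point is the centre of the middle post's top
- tray_handle (a point): grip point of the loose blue tray: the middle of its aluminium upright post, on the post's axis, 64 mm above the tray's underside. The post is 18 x 18 mm in section, faces along the tray's x and y, and its top is 78 mm above the tray's underside. It stands in the centre of the plate, 130 x 130 x 10 mm, z up. Tray 210 to 340 g empty, centre of mass on the post's axis when all pockets are full
- tray_base (a point): centre of the tray's underside (64 mm below the grip point)
- pocket0 (a point): tray pocket that already holds a ball, 42 mm from the post's axis; through-hole 16 mm in diameter, straight-edged; this point is where the CENTRE of a seated 25 mm ball lies, 9.6 mm above the plate's upper face (19.6 mm above the tray's underside); z is up out of the tray
- pocket1 (a point): empty tray pocket, 42 mm from the post's axis, 120 degrees from the others; through-hole 16 mm in diameter, straight-edged; this point is where the CENTRE of a seated 25 mm ball lies, 9.6 mm above the plate's upper face (19.6 mm above the tray's underside); z is up out of the tray
- pocket2 (a point): the other empty tray pocket, 42 mm from the post's axis, 120 degrees from the others; through-hole 16 mm in diameter, straight-edged; this point is where the CENTRE of a seated 25 mm ball lies, 9.6 mm above the plate's upper face (19.6 mm above the tray's underside); z is up out of the tray
- light_disc (a point): centre of the upper face of the round white disc (100 mm diameter) on the light base, a fixed ivory round housing 160 mm in diameter; the disc's face is 50 mm above the bench
- amber_mid (a point): bystander: brown bottle, 48 mm diameter, 90 mm high; its centre
- jar_mid (a point): bystander: clear jar with white cap, 56 mm diameter, 70 mm high; its centre
- beaker_mid (a point): bystander: glass beaker, 64 mm diameter, 85 mm high; about its centre
- eyepiece_mid (a point): bystander: black eyepiece, 42 mm diameter, 56 mm high; its centre
- dish_mid (a point): bystander: clear round dish, 86 mm diameter, 14 mm high; its centre
- driver_grip (a point): bystander: screwdriver lying flat, 150 mm long; middle of its handle
- tray: the whole blue tray; origin at the centre of its underside, axes as for the grip point
- light: the light base; origin at the centre of its underside
- stand: the stand; origin at the centre of its underside, x along its row of posts

How it is judged (in metres and radians):
On the way, in this order (a step that is already met when the one before it is completed fails the run):
1. one loose steel ball sits in an empty pocket, the tray standing on the bench ((distance between any of ball_a_center, ball_b_center and pocket1 below 0.005 m or distance between any of ball_a_center, ball_b_center and pocket2 below 0.005 m) and distance between ball_c_center and pocket0 below 0.005 m and height (world z) of tray_base below 0.006 m), for 0.2 s.
2. both loose steel balls sit in pockets, the tray still standing on the bench (((distance between ball_a_center and pocket1 below 0.005 m and distance between ball_b_center and pocket2 below 0.005 m) or (distance between ball_a_center and pocket2 below 0.005 m and distance between ball_b_center and pocket1 below 0.005 m)) and distance between ball_c_center and pocket0 below 0.005 m and height (world z) of tray_base below 0.006 m), for 0.2 s.
3. the tray is lifted level with all three balls in their pockets (((distance between ball_a_center and pocket1 below 0.005 m and distance between ball_b_center and pocket2 below 0.005 m) or (distance between ball_a_center and pocket2 below 0.005 m and distance between ball_b_center and pocket1 below 0.005 m)) and distance between ball_c_center and pocket0 below 0.005 m and height (world z) of tray_base above 0.03 m and angle between tray_base's own z axis and vertical below 0.2 rad), for 0.2 s.
At the end, for the whole second after the job is handed in: All three steel balls sit in the tray's three pockets (centres within 5 mm of seated); the tray is held by the gripper alone, its centre within 30 mm (sideways) of the light disc's centre, its underside 50 to 115 mm above the disc, tilted less than 0.12 rad and at rest (((distance between ball_a_center and pocket1 below 0.005 m and distance between ball_b_center and pocket2 below 0.005 m) or (distance between ball_a_center and pocket2 below 0.005 m and distance between ball_b_center and pocket1 below 0.005 m)) and distance between ball_c_center and pocket0 below 0.005 m and horizontal distance between tray_base and light_disc below 0.03 m and z of tray_base in the frame of light_disc between 0.05 and 0.115 m and angle between tray_base's own z axis and vertical below 0.12 rad and linear speed of tray below 0.02 m/s and angular speed of tray below 0.15 rad/s and contact force between tray and the fingers above 1 N and contact force between tray and light below 0.05 N and contact force between tray and stand below 0.05 N); the arm keeps its last pose, push and grip.
It fails at once if the tray is tipped more than 0.35 rad (angle between tray_base's own z axis and vertical above 0.35 rad).
It fails at once if the ball already in the tray leaves its pocket (distance between ball_c_center and pocket0 above 0.012 m).
It fails at once if the red ball is moved from its post (distance of ball_red_center from where it was at the start of the episode above 0.012 m).
It fails at once if a bystander is pushed more than 30 mm (distance of any of amber_mid, jar_mid, beaker_mid, eyepiece_mid, dish_mid, driver_grip from where it was at the start of the episode above 0.03 m).
It also fails if it takes over 72 s, if anything falls off the work surface, if the arm or the gripper's body presses on something with over 40 N, if the wrist force passes 120 N, or if a joint passes its speed limit or range.

## Working session

There is one attempt and no reset: what is moved stays moved. The work goes in short steps, Python scripts to look and compute and a tool call to move; the robot and the scene stay as the last step left them, time stands still between calls to the robot, and variables do not carry over. Pictures are saved under pics/ and viewed, about 8 in all and at most 12, crops included, and the job is handed in when it is done.

Besides the shell and the picture viewer there is one more tool, called after "Emit:" in YAML: its name, and indented under it one key for each argument. move_arm: Moves the arm, as the interface text tells. Its arguments: {"type":"object","properties":{"motion":{"type":"array"},"squeeze":{"type":"number"}},"required":["motion"]}

```bash
mkdir -p pics
cat > h.py <<'E'
import numpy as np, cv2
from station import bot
def cam_pose(n, s=None):
    ci=bot.camera_info(n)
    if 'pose' in ci: return np.array(ci['pose'])
    s=s or bot.sense(); T=np.eye(4); T[:3,:3]=np.array(s['orientation']); T[:3,3]=s['tcp_pos']
    return T@np.array(ci['hand_eye'])
def marks(n,names,f='mark_of',k=3,T=None):
    T=cam_pose(n) if T is None else T
    for m in names:
        for d in getattr(bot,f)(n,m)[:k]:
            print(n,m,round(d['conf'],2),np.round((T@np.r_[d['xyz'],1])[:3]*1000,1))
E
python3 - <<'E'
from h import *
s=bot.sense();print({k:np.round(v,3).tolist() for k,v in s.items()})
a=[]
for n in ['scene','side','wrist']:
    print({k:np.round(v,3).tolist() if not isinstance(v,str) else v for k,v in bot.camera_info(n).items()})
    im=bot.get_image(n);cv2.imwrite(f'pics/{n}0.png',im)
    marks(n,['ball_a_center','ball_c_center','ball_red_center','stand_mid','tray_handle','tray_base','pocket0','pocket1','light_disc','amber_mid','jar_mid','beaker_mid','eyepiece_mid','dish_mid','driver_grip'])
E
```

```text
{'t': 0.0, 'qpos': [-70.256, 30.777, -0.255, 88.171, 0.15, 61.151, -4.079], 'qvel': [-0.041, -0.028, -0.061, 0.002, 0.015, 0.076, -0.027], 'effort': [-0.0, -57.098, 0.991, -25.161, -0.056, 0.018, 0.0], 'tcp_pos': [0.259, 0.595, 0.238], 'orientation': [[-0.001, -0.917, 0.399], [-0.002, 0.399, 0.917], [-1.0, -0.0, -0.002]], 'ft_force': [0.501, -0.135, -0.532], 'moment': [-0.047, -0.004, 0.012], 'grip_width': 0.088}
{'vfov': 44.508, 'cx': 277.208, 'cy': 205.856, 'pose': [[-0.872, -0.395, 0.289, 0.996], [0.489, -0.72, 0.492, 0.727], [0.013, 0.571, 0.821, 1.257], [0.0, 0.0, 0.0, 1.0]]}
scene ball_a_center 0.5 [505.8 221.2  49. ]
scene ball_a_center 0.38 [773.9 242.9  35.2]
scene ball_c_center 0.56 [601.9  24.3  18.9]
scene ball_red_center 0.57 [560.4 249.6  52.6]
scene stand_mid 0.71 [555.5 247.   41.2]
scene tray_handle 0.84 [558.8  40.7  60.9]
scene tray_handle 0.63 [557.6 251.6  51.9]
scene tray_handle 0.51 [564.8  41.7   1.5]
scene tray_base 0.85 [561.8  41.4  -1. ]
scene pocket0 0.96 [525.7  22.6  20.1]
scene pocket0 0.95 [600.3  22.5  18.3]
scene pocket0 0.58 [561.5  84.8  17.3]
sce
[... 1296 characters left out ...]
pocket1 0.79 [597.9  20.9  17.6]
side pocket1 0.57 [565.   79.9  15.9]
side light_disc 0.78 [ 481.8 -293.5   47.5]
side light_disc 0.53 [504.9 225.7  55.5]
side light_disc 0.4 [749.8 -46.5  16.4]
side amber_mid 0.89 [ 495.9 -463.5   44.6]
side jar_mid 0.82 [ 779.7 -274.8   32.8]
side jar_mid 0.47 [562.4  83.2  20.6]
side beaker_mid 0.76 [771.8 238.   37.3]
side eyepiece_mid 0.53 [477.8 442.9  32.1]
side dish_mid 0.78 [360.7  43.9   3.1]
{'vfov': 58.023, 'cx': 280.386, 'cy': 217.35, 'hand_eye': [[0.0, 0.272, -0.962, -0.144], [0.001, 0.962, 0.272, 0.07], [1.0, -0.001, -0.0, 0.001], [0.0, 0.0, 0.0, 1.0]]}
wrist ball_red_center 0.38 [480.5 440.4  24.5]
wrist eyepiece_mid 0.88 [481.2 442.4  24.5]
```

Run:
```python
import cv2,numpy as np
a=cv2.imread('pics/scene0.png');b=cv2.imread('pics/side0.png')
cv2.imwrite('pics/both0.png',np.vstack([cv2.resize(a,None,fx=.71,fy=.71),cv2.resize(b,None,fx=.71,fy=.71)]))
```

```text
(no output)
```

View pics/scene0.png

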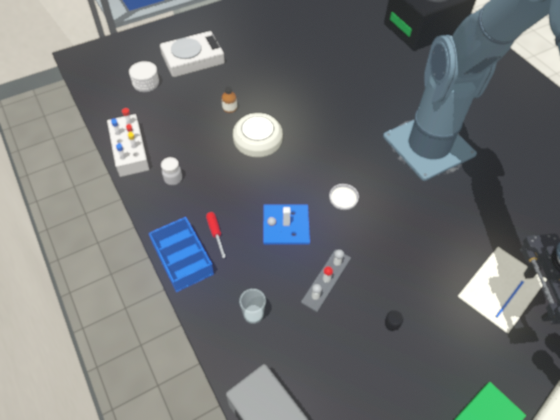

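View pics/side0.png

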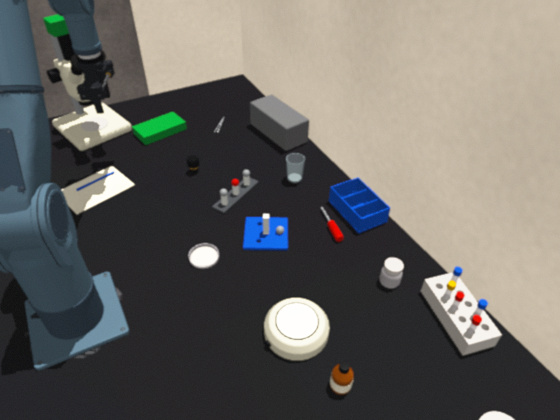

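The red ball is on the middle post, with steel balls on both outer posts. The tray has a ball at about (600,22), and its empty pockets are near (526,22) and (562,84). Next I move the wrist camera over the stand for a close measurement.

Emit:
move_arm:
  motion: [1,25,-29,0,4,1,55,-63,-5,8,1,85,-98,-10,13,1,115,-133,-15,18,1,145,-168,-20,23,1,175,-203,-20,28,1,205,-238,-20,33,1,235,-273,-20,38,1,262,-305,-20,43,1,285,-332,-20,47,1,298,-346,-20,50,1,298,-346,-20,50]

```text
t: 3.9
tcp_pos: [0.5586, 0.2482, 0.2187]
orientation: [[0.0, -0.897, -0.442], [-0.001, -0.442, 0.897], [-1.0, -0.0, -0.001]]
ft_force: [-1.1, 0.3, -0.3]
grip_width: 0.088
```

Run:
```python
from h import *
s=bot.sense();print(np.round(s['tcp_pos'],4),np.round(s['orientation'],3).tolist(),s['t'],np.round(s['qpos'],1),s['qvel'])
T=cam_pose('wrist',s)
im=bot.get_image('wrist');cv2.imwrite('pics/w1.png',im)
marks('wrist',['ball_a_center','ball_red_center','stand_mid','stand','tray_handle','pocket1'],T=T)
```

```text
[0.5586 0.2482 0.2187] [[0.0, -0.897, -0.442], [-0.001, -0.442, 0.897], [-1.0, -0.0, -0.001]] 3.9 [-24.2  28.3  -5.6  95.2   3.2  56.7  85.4] [-2.15317054 -0.38260617 -1.93218007  0.90946929 -0.90898536 -0.06428139
 -2.18482122]
wrist ball_a_center 0.59 [506.6 225.9  56.8]
wrist ball_red_center 0.58 [552.4 251.1  55. ]
wrist stand_mid 0.97 [556.9 251.3  47.3]
wrist stand 0.85 [555.  247.2  -3.6]
wrist tray_handle 0.57 [561.2  44.8  62.4]
wrist tray_handle 0.44 [561.7  80.3  16.7]
wrist pocket1 0.84 [597.6  26.9  17.5]
wrist pocket1 0.8 [529.8  20.5  18.3]
wrist pocket1 0.7 [559.5  83.7  15.5]
```

View pics/w1.png

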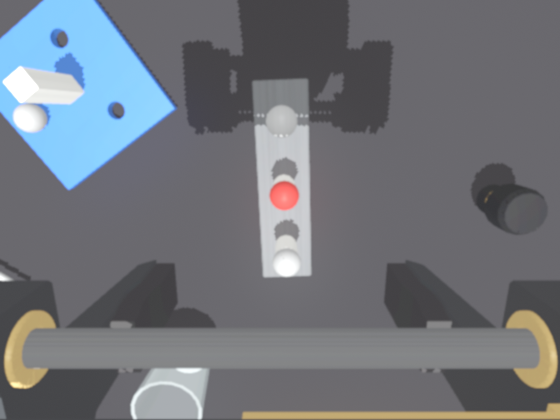

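The picture shows the stand with a steel ball at (282,120), red at (284,196) and steel at (287,263), plus empty tray holes at (61,38) and (117,110). I'll turn these into positions.

```bash
cat >> h.py <<'E'
def ray(n,uv,z,T):
    ci=bot.camera_info(n); f=210/np.tan(np.radians(ci['vfov']/2))
    d=T[:3,:3]@np.array([(uv[0]-ci['cx'])/f,-(uv[1]-ci['cy'])/f,-1]); o=T[:3,3]
    return np.round((o+d*(z-o[2])/d[2])*1000,1)
def pix(n,p,T):
    ci=bot.camera_info(n); f=210/np.tan(np.radians(ci['vfov']/2)); c=np.linalg.inv(T)@np.r_[p,1]
    return np.round([ci['cx']+f*c[0]/-c[2],ci['cy']+f*c[1]/c[2]],1)
def circ(im,uv,r0,r1,w=28):
    x,y=map(int,uv); x0,y0=max(x-w,0),max(y-w,0)
    g=cv2.resize(cv2.cvtColor(im[y0:y+w,x0:x+w],cv2.COLOR_BGR2GRAY),None,fx=4,fy=4,interpolation=cv2.INTER_CUBIC)
    c=cv2.HoughCircles(g,cv2.HOUGH_GRADIENT,1,20,param1=80,param2=12,minRadius=int(4*r0),maxRadius=int(4*r1))
    return None if c is None else np.round(c[0][:3]/4+[x0-.375,y0-.375,0],1)
E
python3 - <<'E'
from h import *
T=cam_pose('wrist'); im=cv2.imread('pics/w1.png')
print({k for k in bot.camera_info('wrist')})
for nm,uv in [('top',(282,120)),('red',(284,196)),('near',(287,263)),('c',(30,117))]:
    z=.0196 if nm=='c' else .0546
    c=circ(im,uv,11,19); print(nm,c, [ray('wrist',q[:2],z,T) for q in (c if c is not None else [uv])])
for uv in [(61,38),(117,110)]: print(ray('wrist',uv,.010,T))
E
```

```text
{'cy', 'cx', 'vfov', 'hand_eye'}
top None [array([500.9, 224.9,  54.6])]
red [[283.8 195.2  14.4]
 [283.5 186.   12.1]] [array([554.4, 253.5,  54.6]), array([547.6, 249.7,  54.6])]
near [[285.2 258.8  17.5]
 [286.5 249.5  14.3]] [array([604.6, 280.1,  54.6]), array([596.4, 277.2,  54.6])]
c [[ 27.  116.2  14.1]] [array([598.8,  24.1,  19.6])]
[525.7  26.1  10. ]
[560.3  89.2  10. ]
```

Emit:
move_arm:
  motion: [1,12,8,-30,1,1,28,18,-65,2,1,40,27,-95,2,1,44,30,-108,2,1,44,30,-108,2,1,44,30,-108,2]

```text
t: 5.0
tcp_pos: [0.6013, 0.281, 0.1121]
orientation: [[0.001, -0.879, -0.478], [0.001, -0.478, 0.879], [-1.0, -0.002, 0.0]]
ft_force: [-0.8, -0.3, 0.2]
grip_width: 0.0876
```

Run:
```python
from h import *
s=bot.sense();print(np.round(s['tcp_pos'],4),np.round(s['orientation'],3).tolist(),s['t'])
T=cam_pose('wrist',s)
im=bot.get_image('wrist');cv2.imwrite('pics/w2.png',im)
marks('wrist',['ball_a_center','ball_red_center','stand_mid'],T=T)
for p in [(.607,.280,.0546),(.556,.252,.0546)]:
    u=pix('wrist',p,T); c=circ(im,u,18,27,40); print(u,c,[ray('wrist',q[:2],.0546,T) for q in (c if c is not None else [])])
```

```text
[0.6013 0.281  0.1121] [[0.001, -0.879, -0.478], [0.001, -0.478, 0.879], [-1.0, -0.002, 0.0]] 5.0
wrist ball_a_center 0.95 [508.8 226.2  52.7]
wrist ball_a_center 0.25 [553.4 252.3  53.5]
wrist ball_red_center 0.72 [554.  255.5  54.3]
[273.1 245.3] None []
[272.2 140.7] None []
```

View pics/w2.png

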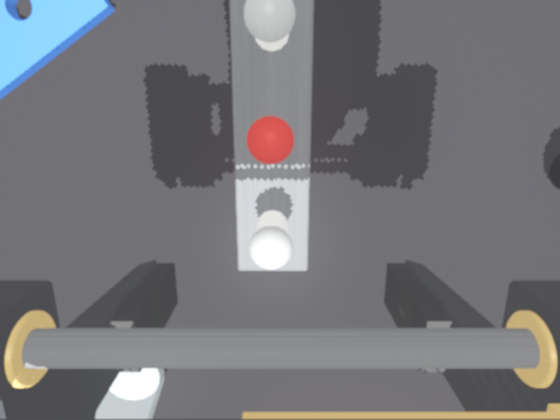

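Emit:
move_arm:
  motion: [1,4,-3,-20,0,1,4,-3,-40,0,1,4,-3,-55,0,1,4,-3,-60,0,1,4,-3,-60,0,1,4,-3,-60,0]

```text
t: 5.95
tcp_pos: [0.6058, 0.2782, 0.0525]
orientation: [[0.002, -0.879, -0.478], [0.001, -0.478, 0.879], [-1.0, -0.003, 0.0]]
ft_force: [0.9, -0.1, -1.1]
grip_width: 0.0884
```

Emit:
move_arm:
  motion: [0.5,-1,0,-3,0,0.4,-1,0,-4,0,0.4,-1,0,-4,0,0.4,-1,0,-4,0,0.2,-1,0,-4,0,0.2,-1,0,-4,0,0.2,-1,0,-4,0,0.2,-1,0,-4,0]
  squeeze: 12

```text
t: 6.95
tcp_pos: [0.6054, 0.2774, 0.0487]
orientation: [[0.003, -0.879, -0.477], [0.001, -0.477, 0.879], [-1.0, -0.003, -0.001]]
ft_force: [0.9, -2.3, 1.7]
grip_width: 0.0241
```

Emit:
move_arm:
  motion: [0.2,0,0,4,0,0.2,0,0,15,0,0.2,0,0,35,0,0.2,0,0,60,0,0.2,0,0,75,0,0.2,0,0,80,0,0.2,0,0,80,0]

```text
t: 7.82
tcp_pos: [0.6053, 0.2774, 0.1288]
orientation: [[0.003, -0.879, -0.477], [0.001, -0.477, 0.879], [-1.0, -0.003, -0.001]]
ft_force: [0.9, -0.0, -1.0]
grip_width: 0.0239
```

Run:
```python
from h import *
s=bot.sense();print(np.round(s['tcp_pos'],4),s['t'],s['grip_width'])
T=cam_pose('wrist',s)
im=bot.get_image('wrist');cv2.imwrite('pics/w3.png',im)
marks('wrist',['ball_a_center','pocket0','tray_base','tray_handle'],T=T)
```

```text
[0.6053 0.2774 0.1288] 7.825 0.023904748660216753
wrist ball_a_center 0.9 [505.4 228.4  53.8]
wrist ball_a_center 0.22 [562.1  83.1  17.1]
wrist pocket0 0.68 [562.3  83.3  16.8]
```

View pics/w3.png

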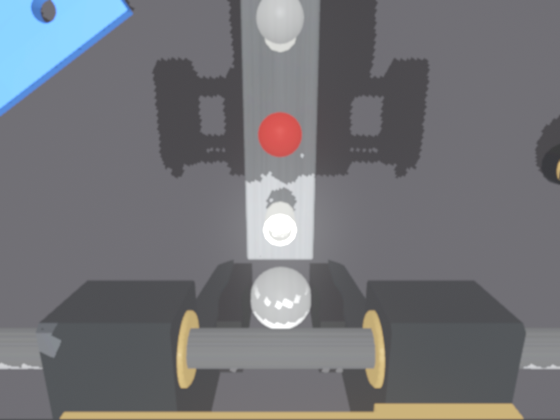

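Emit:
move_arm:
  motion: [0.2,-5,-15,0,0,0.2,-14,-45,0,0,0.2,-25,-80,0,0,0.2,-36,-115,0,0,0.2,-47,-150,0,0,0.2,-58,-185,0,0,0.2,-68,-215,0,1,0.2,-76,-240,0,1,0.2,-81,-255,-5,1,0.2,-81,-255,-5,1,0.2,-81,-255,-5,1]

```text
t: 9.45
tcp_pos: [0.5242, 0.0234, 0.1228]
orientation: [[0.002, -0.87, -0.493], [0.001, -0.493, 0.87], [-1.0, -0.002, -0.0]]
ft_force: [1.1, -0.6, -0.1]
grip_width: 0.0239
```

Run:
```python
from h import *
s=bot.sense();print(np.round(s['tcp_pos'],4),s['t'],s['grip_width'],np.round(s['orientation'],3).tolist())
T=cam_pose('wrist',s)
im=bot.get_image('wrist');cv2.imwrite('pics/w4.png',im)
marks('wrist',['pocket0','ball_c_center','tray_base','tray_handle'],T=T)
```

```text
[0.5242 0.0234 0.1228] 9.45 0.02388701281229709 [[0.002, -0.87, -0.493], [0.001, -0.493, 0.87], [-1.0, -0.002, -0.0]]
wrist pocket0 0.88 [528.1  21.1  20.6]
wrist tray_base 0.67 [561.9  40.9  -2.6]
```

View pics/w4.png

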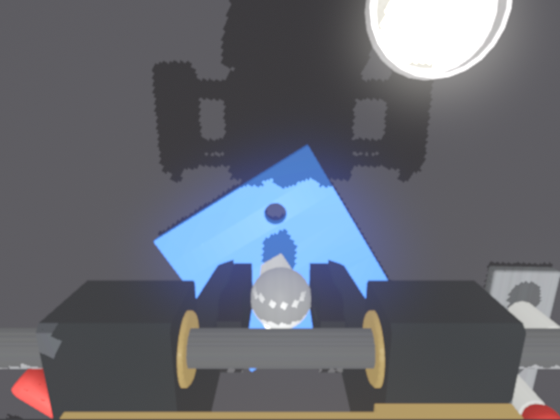

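The empty pocket shows at (275.5,212.5), the tray corners at (307,147) and (155,241), and the held ball at (281,297).

Run:
```python
from h import *
s=bot.sense();T=cam_pose('wrist',s)
print('hole',ray('wrist',(275.5,212.5),.010,T),ray('wrist',(275.5,212.5),.007,T))
for c in [(307,147),(155,241),(388,280)]: print(ray('wrist',c,.010,T))
print('ball',ray('wrist',(280.5,297),s['tcp_pos'][2]+.006,T)-1000*np.array(s['tcp_pos']))
for nm,p in [('A',(.5265,.0235,.01)),('ctr',(.5625,.0435,.078))]: print(nm,pix('wrist',p,T))
```

```text
hole [525.9  20.5  10. ] [526.6  20.8   7. ]
[475.8  16.5  10. ]
[587.2 -44.4  10. ]
[529.8 118.4  10. ]
ball [2.68818363 2.10322431 6.03188209]
A [278.8 215.3]
ctr [277.6 318.4]
```

Emit:
move_arm:
  motion: [0.2,0,-4,-15,1,0.2,0,-4,-35,1,0.2,0,-4,-60,1,0.2,0,-4,-80,1,0.2,0,-4,-92,1,0.2,0,-4,-98,1,0.2,0,-4,-98,1,0.2,0,-4,-98,1]

```text
t: 10.7
tcp_pos: [0.5246, 0.019, 0.0254]
orientation: [[0.003, -0.861, -0.509], [0.0, -0.509, 0.861], [-1.0, -0.003, -0.001]]
ft_force: [-0.5, 0.9, -1.0]
grip_width: 0.0241
```

Emit:
move_arm:
  motion: [0.2,0,0,-5,0,0.2,0,0,-9,0,0.2,0,0,-10,0,0.2,0,0,-10,0,0.35,0,0,-10,0,0.45,0,0,-10,0,0.45,0,0,-10,0,0.45,0,0,-10,0]

```text
t: 11.7
tcp_pos: [0.5247, 0.019, 0.0155]
orientation: [[0.003, -0.861, -0.509], [0.0, -0.509, 0.861], [-1.0, -0.003, -0.001]]
ft_force: [-0.5, -0.3, 0.1]
grip_width: 0.0397
```

Emit:
move_arm:
  motion: [0.45,0,0,5,0,0.45,0,0,20,0,0.5,0,0,45,0,0.5,0,0,75,0,0.5,0,0,100,0,0.5,0,0,108,0,0.5,0,0,108,0]

```text
t: 12.58
tcp_pos: [0.5249, 0.019, 0.124]
orientation: [[0.004, -0.861, -0.508], [0.001, -0.508, 0.861], [-1.0, -0.004, -0.002]]
ft_force: [0.1, -0.5, -0.4]
grip_width: 0.0438
```

Run:
```python
from h import *
s=bot.sense();print(np.round(s['tcp_pos'],4),s['t'],s['grip_width'],np.round(s['orientation'],3).tolist())
T=cam_pose('wrist',s)
im=bot.get_image('wrist');cv2.imwrite('pics/w5.png',im)
marks('wrist',['pocket0','ball_a_center','tray_base','tray_handle'],T=T)
for p in [(.5264,.021,.0196),(.5264,.021,.0225)]: print(pix('wrist',p,T))
```

```text
[0.5249 0.019  0.124 ] 12.575 0.043826140857580964 [[0.004, -0.861, -0.508], [0.001, -0.508, 0.861], [-1.0, -0.004, -0.002]]
wrist pocket0 0.77 [561.1  83.6  16. ]
wrist pocket0 0.74 [528.7  19.6  20.8]
wrist tray_base 0.83 [562.4  42.1  -2.8]
wrist tray_handle 0.65 [562.   43.   63.9]
wrist tray_handle 0.59 [558.8  42.3  -1.5]
[281.3 218.3]
[281.3 219.5]
```

View pics/w5.png

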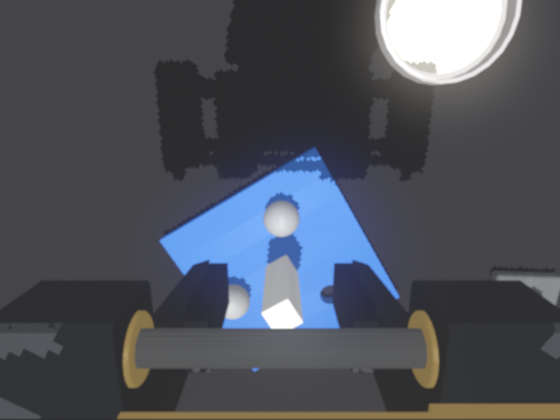

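Ball 1 is at (281,218), exactly where a seated ball should appear. Next is the second ball, near (503.5,224).

Emit:
move_arm:
  motion: [0.6,-2,12,0,0,0.8,-5,38,0,0,1,-9,72,0,-1,1,-13,108,0,-2,1,-18,144,0,-2,1,-22,176,0,-2,1,-25,196,-8,-2,1,-25,203,-12,-2,1,-25,203,-12,-2,1,-25,203,-12,-2]

```text
t: 14.08
tcp_pos: [0.4994, 0.2209, 0.1107]
orientation: [[0.002, -0.879, -0.477], [-0.0, -0.477, 0.879], [-1.0, -0.001, -0.001]]
ft_force: [0.0, -0.8, -0.6]
grip_width: 0.0878
```

Run:
```python
from h import *
s=bot.sense();print(np.round(s['tcp_pos'],4),s['t'],s['grip_width'],np.round(s['orientation'],3).tolist())
T=cam_pose('wrist',s)
im=bot.get_image('wrist');cv2.imwrite('pics/w6.png',im)
marks('wrist',['ball_a_center','ball_red_center'],T=T)
print(pix('wrist',(.5035,.224,.0546),T))
```

```text
[0.4994 0.2209 0.1107] 14.075 0.08784048446921379 [[0.002, -0.879, -0.477], [-0.0, -0.477, 0.879], [-1.0, -0.001, -0.001]]
wrist ball_a_center 0.74 [507.5 223.4  55.6]
wrist ball_red_center 0.57 [554.7 252.5  56.2]
[281.  247.3]
```

View pics/w6.png

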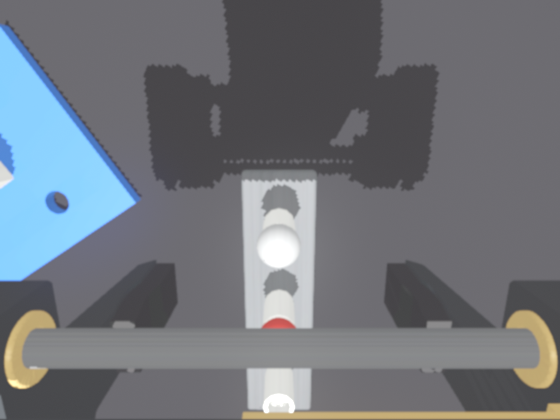

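The steel ball is at (278.5,246), within 1.5 mm of prediction, and red is at (279,325). I'll descend.

Emit:
move_arm:
  motion: [1,0,0,-15,0,1,0,0,-35,0,1,0,0,-52,0,1,0,0,-60,0,1,0,0,-62,0,0.5,0,0,-62,0,0.4,0,0,-62,0,0.4,0,0,-62,0,0.2,0,0,-62,0,0.2,0,0,-62,0,0.2,0,0,-62,0,0.2,0,0,-62,0]

```text
t: 15.72
tcp_pos: [0.5, 0.2203, 0.049]
orientation: [[0.002, -0.879, -0.476], [-0.001, -0.476, 0.879], [-1.0, -0.002, -0.002]]
ft_force: [1.1, -2.7, 2.0]
grip_width: 0.024
```

Emit:
move_arm:
  motion: [0.2,0,0,4,0,0.2,0,0,15,0,0.2,0,0,35,0,0.2,0,0,60,0,0.2,0,0,75,-5,0.2,0,0,80,-14,0.2,0,0,80,-24,0.2,0,0,80,-34,0.2,0,0,80,-44,0.2,0,0,80,-50,0.2,0,0,80,-50,0.2,0,0,80,-50]

```text
t: 17.23
tcp_pos: [0.4999, 0.2205, 0.1293]
orientation: [[0.001, -0.931, 0.365], [-0.002, 0.365, 0.931], [-1.0, -0.002, -0.001]]
ft_force: [0.8, -0.3, -1.0]
grip_width: 0.0242
```

Emit:
move_arm:
  motion: [0.2,3,-6,0,-5,0.2,9,-19,0,-14,0.2,17,-36,0,-24,0.2,26,-54,0,-34,0.2,35,-73,0,-44,0.2,43,-91,0,-53,0.2,51,-107,-2,-60,0.2,57,-120,-5,-65,0.2,61,-129,-6,-67,0.2,62,-132,-6,-67,0.2,62,-132,-6,-67]

```text
t: 18.6
tcp_pos: [0.5618, 0.0888, 0.1233]
orientation: [[-0.001, -0.029, 1.0], [-0.001, 1.0, 0.029], [-1.0, -0.001, -0.001]]
ft_force: [0.0, 0.0, -1.0]
grip_width: 0.0239
```

Run:
```python
from h import *
s=bot.sense();print(np.round(s['tcp_pos'],4),s['t'],s['grip_width'],np.round(s['orientation'],3).tolist(),np.round(s['qpos']))
T=cam_pose('wrist',s)
im=bot.get_image('wrist');cv2.imwrite('pics/w7.png',im)
marks('wrist',['pocket0','ball_a_center','tray_base','tray_handle'],T=T)
print(pix('wrist',(.5617,.085,.01),T))
```

```text
[0.5618 0.0888 0.1233] 18.6 0.02392297468639758 [[-0.001, -0.029, 1.0], [-0.001, 1.0, 0.029], [-1.0, -0.001, -0.001]] [-31.  33.  23. 107. -18.  44.   4.]
wrist pocket0 0.75 [559.8  82.8  17.6]
wrist pocket0 0.5 [560.9  45.3  -1.9]
wrist ball_a_center 0.85 [565.4  88.4 128.2]
wrist tray_base 0.82 [564.7  44.   -1.1]
[279.4 219.2]
```

View pics/w7.png

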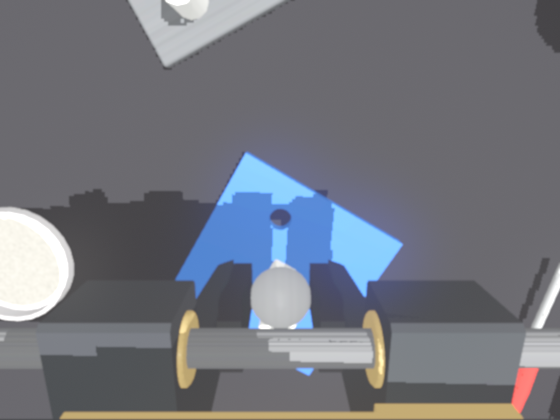

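The hole is at (280.5,218.5), as predicted, and the ball sits the same way in the grip. I'll descend straight down.

Emit:
move_arm:
  motion: [0.2,0,0,-15,0,0.2,0,0,-35,0,0.2,0,0,-60,0,0.2,0,0,-80,0,0.2,0,0,-92,0,0.2,0,0,-98,0,0.2,0,0,-98,0,0.2,0,0,-98,0]

```text
t: 19.85
tcp_pos: [0.5623, 0.0891, 0.026]
orientation: [[-0.0, -0.029, 1.0], [-0.001, 1.0, 0.029], [-1.0, -0.001, -0.0]]
ft_force: [0.7, 0.3, -0.1]
grip_width: 0.0236
```

Emit:
move_arm:
  motion: [0.2,0,0,-5,0,0.2,0,0,-9,0,0.2,0,0,-10,0,0.2,0,0,-10,0,0.35,0,0,-10,0,0.45,0,0,-10,0,0.45,0,0,-10,0,0.45,0,0,-10,0]

```text
t: 20.85
tcp_pos: [0.5624, 0.0892, 0.016]
orientation: [[-0.0, -0.029, 1.0], [-0.001, 1.0, 0.029], [-1.0, -0.001, -0.0]]
ft_force: [-0.3, 0.5, -0.9]
grip_width: 0.0395
```

Emit:
move_arm:
  motion: [0.45,0,0,5,0,0.45,0,0,20,0,0.5,0,0,45,0,0.6,0,0,75,0,0.8,0,0,100,0,1,0,0,108,0,1,0,0,108,0]

```text
t: 21.72
tcp_pos: [0.5626, 0.0893, 0.1245]
orientation: [[0.001, -0.029, 1.0], [-0.001, 1.0, 0.029], [-1.0, -0.001, 0.001]]
ft_force: [-0.5, -0.6, -1.0]
grip_width: 0.0808
```

Run:
```python
from h import *
s=bot.sense();print(np.round(s['tcp_pos'],4),s['t'],s['grip_width'],np.round(s['orientation'],3).tolist(),np.round(s['qpos']))
T=cam_pose('wrist',s)
im=bot.get_image('wrist');cv2.imwrite('pics/w8.png',im)
marks('wrist',['pocket0','ball_a_center','tray_base','tray_handle'],T=T)
print(pix('wrist',(.5617,.085,.0196),T),pix('wrist',(.5268,.0212,.0196),T),pix('wrist',(.5995,.0228,.0196),T),pix('wrist',(.5627,.043,.078),T))
```

```text
[0.5626 0.0893 0.1245] 21.725 0.08076520120145553 [[0.001, -0.029, 1.0], [-0.001, 1.0, 0.029], [-1.0, -0.001, 0.001]] [-31.  33.  24. 107. -18.  44.   4.]
wrist pocket0 0.9 [565.1  81.3  17.8]
wrist pocket0 0.63 [530.2  23.9  22. ]
wrist pocket0 0.57 [595.5  24.3  18. ]
wrist ball_a_center 0.8 [563.1  91.1  18.3]
wrist tray_base 0.8 [561.3  38.8  -1.9]
wrist tray_handle 0.79 [561.7  43.9  63.5]
[277.9 223.4] [227.9 305.4] [327.1 306.1] [277.  323.6]
```

View pics/w8.png

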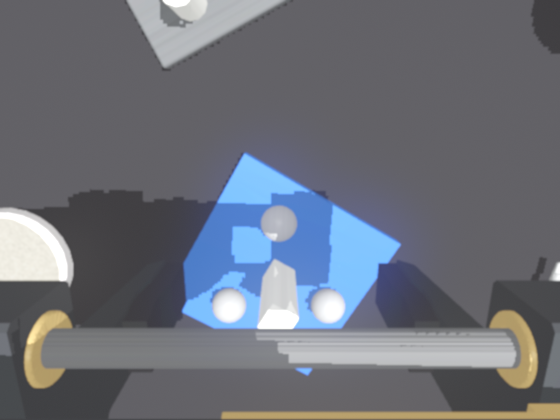

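All three balls are in their pockets, at (279,223), (229,305) and (328,306), each within 2 px of the seated prediction. Next is the tray post at about (563,43), with the tray yawed −29°.

Emit:
move_arm:
  motion: [1,0,-8,0,-5,1,0,-22,0,-13,1,0,-36,0,-22,1,0,-44,-5,-28,1,0,-46,-15,-30.5,1,0,-46,-30,-30.5,1,0,-46,-48,-30.5,1,0,-46,-65,-30.5,1,0,-46,-75,-30.5,1,0,-46,-79,-30.5,1,0,-46,-79,-30.5]

```text
t: 23.35
tcp_pos: [0.5619, 0.043, 0.0441]
orientation: [[-0.002, 0.483, 0.876], [-0.001, 0.876, -0.483], [-1.0, -0.002, -0.002]]
ft_force: [-0.9, 0.1, -1.1]
grip_width: 0.0881
```

Run:
```python
from h import *
s=bot.sense();print(np.round(s['tcp_pos'],4),s['t'],s['grip_width'],np.round(s['orientation'],3).tolist(),np.round(s['qpos']))
T=cam_pose('wrist',s)
im=bot.get_image('wrist');cv2.imwrite('pics/w9.png',im)
print(pix('wrist',(.5629,.0433,.078),T))
```

```text
[0.5619 0.043  0.0441] 23.35 0.08813939780035358 [[-0.002, 0.483, 0.876], [-0.001, 0.876, -0.483], [-1.0, -0.002, -0.002]] [-29.  42.  26. 109. -30.  37. -12.]
[281.8 330.1]
```

View pics/w9.png

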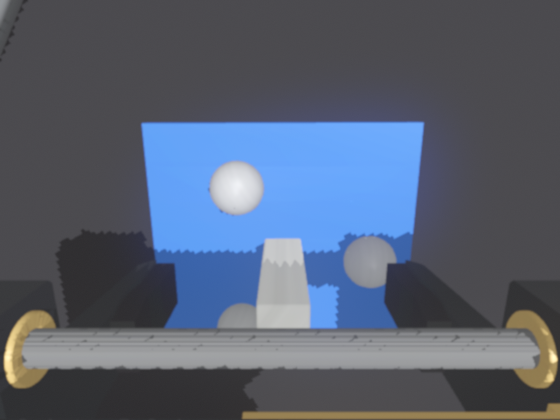

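The tray edges are square to the jaws and the post is centred at about column 283. I'll close on it.

Emit:
move_arm:
  motion: [0.6,1,0,1,0,0.4,1,0,1,0,0.3,1,0,1,0,0.3,1,0,1,0,0.24,1,0,1,0,0.24,1,0,1,0,0.1,1,0,1,0,0.1,1,0,1,0,0.1,1,0,1,0,0.1,1,0,1,0]
  squeeze: 40

```text
t: 24.65
tcp_pos: [0.5631, 0.043, 0.0454]
orientation: [[-0.002, 0.483, 0.876], [-0.001, 0.876, -0.483], [-1.0, -0.001, -0.001]]
ft_force: [0.1, 0.0, -0.3]
grip_width: 0.0177
```

Emit:
move_arm:
  motion: [0.1,0,0,1,0,0.1,0,0,3,0,0.1,0,0,7,0,0.1,0,0,13,0,0.1,0,0,20,0,0.1,0,0,28,0,0.1,0,0,35,0,0.1,0,0,40,0,0.1,0,0,42,0,0.1,0,0,42,0,0.1,0,0,42,0]

```text
t: 26.02
tcp_pos: [0.5629, 0.043, 0.0872]
orientation: [[-0.002, 0.483, 0.876], [-0.001, 0.876, -0.483], [-1.0, -0.002, -0.002]]
ft_force: [-0.4, -0.6, -5.3]
grip_width: 0.0179
```

Run:
```python
from h import *
s=bot.sense();print(np.round(s['tcp_pos'],4),s['t'],s['grip_width'],s['ft_force'],s['moment'])
im=bot.get_image('wrist');cv2.imwrite('pics/w10.png',im)
marks('wrist',['pocket0','ball_c_center','tray_base'])
```

```text
[0.5629 0.043  0.0872] 26.025 0.017936375624548594 [-0.39895839 -0.60134554 -5.29516588] [-0.04953187  0.13408567  0.00019489]
wrist ball_c_center 0.96 [602.8  18.3  59.5]
wrist tray_base 0.57 [564.3  44.6  39. ]
```

View pics/w10.png

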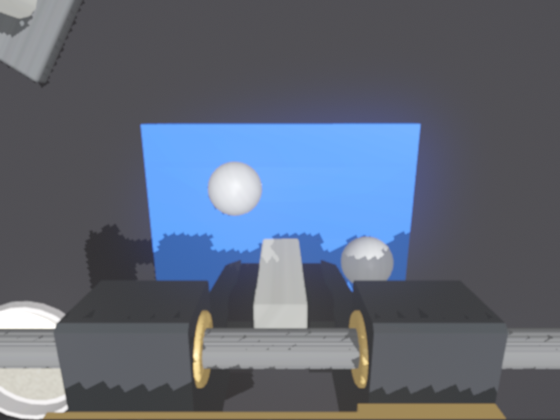

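The tray is lifted level with the balls unmoved in the view (235,188), (367,262). I'll raise it to carrying height and carry it over the light.

Emit:
move_arm:
  motion: [0.1,0,0,2,0,0.1,0,0,7,0,0.1,0,0,15,0,0.1,0,0,25,0,0.1,0,0,36,0,0.1,0,0,48,0,0.1,0,0,60,0,0.1,0,0,71,0,0.1,0,0,80,0,0.1,0,0,86,0,0.1,0,0,89,0,0.1,0,0,89,0]

```text
t: 27.72
tcp_pos: [0.5629, 0.043, 0.1762]
orientation: [[-0.002, 0.483, 0.876], [-0.001, 0.876, -0.483], [-1.0, -0.002, -0.001]]
ft_force: [0.3, -0.5, -4.9]
grip_width: 0.0174
```

Emit:
move_arm:
  motion: [0.1,0,-2,0,0,0.1,-2,-7,0,0,0.1,-4,-16,0,0,0.1,-7,-28,0,0,0.1,-10,-43,0,0,0.1,-15,-60,0,0,0.1,-19,-79,0,0,0.1,-24,-98,0,0,0.1,-29,-117,0,0,0.1,-33,-134,0,0,0.1,-36,-148,0,0,0.1,-38,-158,0,0]

```text
t: 29.22
tcp_pos: [0.5248, -0.1159, 0.1762]
orientation: [[-0.002, 0.483, 0.876], [-0.001, 0.876, -0.483], [-1.0, -0.002, -0.001]]
ft_force: [-1.1, -0.5, -4.6]
grip_width: 0.0175
```

Emit:
move_arm:
  motion: [0.1,-2,-6,0,0,0.1,-5,-18,0,0,0.1,-8,-33,0,0,0.1,-12,-51,0,0,0.1,-17,-70,0,0,0.1,-22,-89,0,0,0.1,-27,-108,0,0,0.1,-31,-126,0,0,0.1,-35,-143,0,0,0.1,-38,-157,0,0,0.1,-41,-167,0,0,0.1,-42,-173,0,0]

```text
t: 30.72
tcp_pos: [0.4826, -0.2894, 0.1762]
orientation: [[-0.002, 0.483, 0.875], [-0.001, 0.876, -0.483], [-1.0, -0.002, -0.002]]
ft_force: [-0.8, 0.6, -5.5]
grip_width: 0.0175
```

Emit:
move_arm:
  motion: [0.1,-1,-2,-1,0,0.1,-1,-3,-1,0,0.1,-1,-3,-1,0,0.1,-1,-3,-1,0,0.1,-1,-3,-1,0,0.1,-1,-3,-1,0,0.1,-1,-3,-1,0,0.1,-1,-3,-1,0]

```text
t: 31.72
tcp_pos: [0.4816, -0.2924, 0.1752]
orientation: [[-0.002, 0.483, 0.876], [-0.001, 0.876, -0.483], [-1.0, -0.002, -0.002]]
ft_force: [-0.3, -0.6, -4.6]
grip_width: 0.0177
```

Run:
```python
from h import *
s=bot.sense();print(np.round(s['tcp_pos'],4),s['t'],s['grip_width'],s['ft_force'],np.abs(s['qvel']).max())
a=bot.get_image('wrist')
for n in ['scene','side']:
    b=bot.get_image(n)
    marks(n,['light_disc','tray_base','tray_handle','ball_c_center','ball_red_center'],k=2)
marks('wrist',['tray_base','ball_c_center','light_disc'])
T=cam_pose('side');print(pix('side',(.482,-.292,.13),T))
u=pix('side',(.482,-.292,.13),T).astype(int)
c=cv2.resize(b[u[1]-90:u[1]+90,u[0]-90:u[0]+90],(420,420),interpolation=cv2.INTER_CUBIC)
cv2.imwrite('pics/end.png',np.hstack([cv2.resize(a,(380,285)) if 0 else a[:,100:460],c]))
```

```text
[ 0.4816 -0.2924  0.1752] 31.725 0.01769179018494458 [-0.33323678 -0.59587632 -4.63793537] 0.10880775279832634
scene light_disc 0.49 [ 483.  -294.   127.6]
scene tray_base 0.64 [ 487.4 -294.7  129.3]
scene tray_base 0.23 [ 482.6 -294.   130.7]
scene tray_handle 0.7 [ 477.7 -292.6  191.1]
scene ball_c_center 0.43 [ 521.8 -311.2  147.6]
scene ball_red_center 0.55 [560.1 246.5  54. ]
scene ball_red_center 0.39 [ 781.7 -279.4   31. ]
side light_disc 0.77 [ 478.5 -294.    45.8]
side light_disc 0.59 [752.  -46.4  16.3]
side tray_base 0.96 [ 477.6 -293.   131.2]
side tray_handle 0.65 [ 482.  -294.1  195.4]
side ball_c_center 0.57 [ 516.1 -318.   152.5]
side ball_c_center 0.17 [ 483.8 -290.7   51. ]
side ball_red_center 0.38 [555.1 242.9  53.6]
wrist tray_base 0.95 [ 482.3 -292.4  127.7]
wrist ball_c_center 0.78 [ 518.  -312.4  147.7]
[299.6 297.5]
```

I've used up the picture views, so I'll check the balls numerically: the tray region of this wrist picture against the one taken just after lifting.

Run:
```python
from h import *
a=cv2.imread('pics/w10.png');b=bot.get_image('wrist')
for nm,(x,y) in {'A':(235,188),'B':(367,262)}.items():
    print(nm,circ(a,(x,y),22,31,42),circ(b,(x,y),22,31,42))
    t=a[y-24:y+18,x-24:x+24]; r=cv2.matchTemplate(b[y-39:y+33,x-39:x+39],t,cv2.TM_CCOEFF_NORMED)
    print(r.max(),np.array(cv2.minMaxLoc(r)[3])-15)
marks('wrist',['ball_c_center','pocket0'],f='mark_of',k=4)
s=bot.sense(); print(s['t'],s['ft_force'],s['qvel'].max() if hasattr(s['qvel'],'max') else max(s['qvel']))
```

```text
A None None
0.99657214 [0 0]
B None None
0.9350531 [0 0]
wrist ball_c_center 0.56 [ 521.2 -314.4  148.4]
32.675 [-0.45899862  0.14038782 -4.69777385] 0.07445557996063251
```

```bash
python3 -c "
from station import bot
print(bot.job_done())"
```

```text
the job is handed in; nothing more can be done
None
```

I put both loose steel balls into the empty tray pockets, lifted the tray by its post, and handed the job in with the tray held over the light disc at about t = 33 s. No verdict was reported.

**What the last checks showed:**
- **Seating:** Before the lift, all three balls appeared within about 2 px of where seated balls should be.
- **Position:** The gripper was at (482, −292) mm, and the first measurements put the disc centre at (482, −292) mm. The camera networks agreed to within 6 mm. The tray's underside was about 130 mm above the bench, or 80 mm above the disc.
- **Tilt and motion:** The tool was within 0.2° of vertical, and the arm was still to within noise.
- **Hold:** The tray hung at a steady 5 N or so, gripped at a 17.7 mm opening.
- **Balls during the carry:** The two balls visible from the wrist camera had not moved in the picture since the lift (0 px).
- **Red ball:** Found within about 7 mm of its original place, which is near the networks' error.

**What I could not fully check:**
- **Third ball:** It was hidden behind the fingers in the final wrist view. The only sign it stayed put is that the weight did not change noticeably.
- **Final picture:** I had used all 12 picture views, so I checked that picture by numbers only. My circle fit found nothing there, and I relied on template matching instead.
- **Bystanders:** I did not measure them again at the end. The arm stayed clear of them by plan, and no unexpected force appeared.

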